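Stopper the chopper and hold its pulse dial on the third click

TASK

Get the food chopper ready and give it a full-power pulse: take the stopper off the trivet and lower it by its knob into the feed neck on the chopper's lid, holding it until it is well down in the neck, so that it ends upright with its flange flush on the rim, and let go of it. Only then press the red wing of the chopper's spring-return dial down past the first two clicks to the third, which lies close to its end stop, and keep it held there: it springs back if let go, so finish while your fingers are still holding the wing down. Leave all the other things on the ledge where they are.

Things in the scene. Friction and masses are not known exactly. Their poses are not given: they have to be found in the camera images.
- chopper: White food chopper, fixed. Origin on the ledge under the middle of its foot plate (130 x 270 mm, 40 mm high); own +x points to its front with the dial, +y to its bowl, z up. Motor block 110 x 110 mm centred at own (0, -65) mm, top at 124 mm. Clear bowl 120 mm across centred at own (0, +70) mm; its grey lid (128 mm across, top at 130 mm) carries a blue feed neck in the middle.
- neck_rim (a point): Centre of the rim of the blue feed neck, 165 mm above the ledge. Upright round tube, bore 45 mm, outside 54 mm, open 45 mm deep; it stands 35 mm proud of the lid. Axes as the chopper's.
- stopper: Loose 70 g stopper, 77 mm tall, upright on the trivet. White tapered plug, 32 mm across at the foot, 42 mm at 35 mm height; then a white flange 56 mm across, 4 mm thick (35 to 39 mm); then a round orange knob 28 mm across (39 to 77 mm). Origin at the centre of the foot, z up. Seated, the flange's underside lies on the neck's rim.
- stopper_flange (a point): Centre of the underside of the stopper's flange, 35 mm above its foot; when seated it lies at neck_rim.
- trivet: Round green silicone trivet, 140 mm across, 8 mm thick, fixed. Origin at the centre of its underside. The stopper stands on it, within 40 mm of its middle.
- pulse_dial (a joint): Turn of the dial in rad: 0 at rest, grows as the red wing is pressed down; clicks (soft detents) at 0.35, 0.70, 1.05, end stop 1.12. A spring drives it back to 0 from anywhere; the clicks do not hold it. Pressing 70 mm from the axis takes 1 to 4 N up to the first click, 3 to 6 N to the second, 5 to 9 N to the third; the force rises after each click and drops before the next.
- dial_axis (a point): Point on the dial's axis in the middle of the wing's width, 98 mm above the ledge, 80 mm in front of the chopper's origin (own x) and 85 mm to its -y side; 25 mm clear of the motor block's front. The axis runs along the chopper's own x. Axes as the chopper's.
- wing_pad (a point): Point on the upper face of the dial's red wing, 72 mm out from the axis. The wing is a straight bar reaching 85 mm from the axis, 10 mm thick, 24 mm wide (along the axis). It points along this point's -y, to the chopper's -y side; +z is out of its upper face. At rest it rises outward 0.5 rad above level, at the third click it slopes 0.55 rad below. Its outer 35 mm or so stick out past the motor block.
- mug: Steel mug, 80 mm across, 85 mm tall, bystander. Origin at the centre of its underside.
- soap_box: Blue and white plastic soap box with a steel spring clip, 79 x 109 x 41 mm, bystander. Origin at the centre of its underside.
- jar: Glass jar with a steel twist cap, 76 mm across, 105 mm tall, bystander. Origin at the centre of its underside.
- spoon: Wooden spoon, 260 mm long, lying on the ledge, bystander. Origin near its middle, its own x along its length.
- sponge: Yellow sponge, 100 x 65 x 30 mm, bystander. Origin at the centre of its underside.
- bowl: Blue bowl, 130 mm across, 55 mm tall, bystander. Origin at the centre of its underside.
There are look-alikes about, which are no part of the job. What is shaped like the stopper but pink is not meant.

How it is judged (in metres and radians):
On the way, in this order (a step that is already met when the one before it is completed fails the run):
1. the stopper is held by the fingers with its foot 10 mm or more down inside the neck (contact force between the fingers and stopper above 0.5 N and horizontal distance between stopper and neck_rim below 0.01 m and z of stopper in the frame of neck_rim below -0.01 m), for 0.05 s.
2. the stopper sits upright in the neck with its flange on the rim, let go (horizontal distance between stopper_flange and neck_rim below 0.005 m and z of stopper_flange in the frame of neck_rim between -0.004 and 0.004 m and angle between stopper's own z axis and vertical below 0.08 rad and contact force between the fingers and stopper below 0.1 N), for 0.3 s.
3. the dial has been turned past the first click to the second (value of joint pulse_dial above 0.6 rad), for 0.05 s.
At the end, for the whole second after the job is handed in: The dial is held at the third click (joint above 0.95 rad) with the robot pushing on the red wing with over 2 N, and the stopper sits still and untouched in the neck: flange within 5 mm of the neck's centre and 4 mm of the rim's height, tilt under 0.08 rad (all of step 2 and value of joint pulse_dial above 0.95 rad and contact force between any of the fingers, the arm and pulse_dial above 2 N and linear speed of stopper below 0.02 m/s); the arm keeps its last pose, push and grip.
It fails at once if the dial is turned (over 0.25 rad) while the stopper is not in the neck (value of joint pulse_dial above 0.25 rad and distance between stopper_flange and neck_rim above 0.015 m).
It fails at once if a bystander (mug, soap box, jar, spoon, sponge or bowl) is pushed more than 30 mm or tipped over (distance of any of mug, soap_box, jar, spoon, sponge, bowl from where it was at the start of the episode above 0.03 m or angle between any of mug, soap_box, jar, sponge, bowl's own z axis and vertical above 0.4 rad).
It also fails if it takes over 61 s, if anything falls off the work surface, if the arm or the gripper's body presses on something with over 40 N, if the wrist force passes 120 N, or if a joint passes its speed limit or range.

ROBOT

A 7-joint arm with a two-finger parallel gripper is mounted at the origin on the work surface. World frame = base frame: x ahead of the robot, y to its left, z up, the work surface at z = 0. Lengths are in mm, angles in rad, forces in N, time in s.
With the tool pointing down it reaches from about 350 to 900 mm from the base axis. Payload 7.2 kg.
Tool frame: the origin (TCP) lies at the centre of the arm's flange, where the gripper is bolted on; the fingertips stand 182 mm ahead of it and the grasp point (between the pads) lies 163 mm ahead of it (arm.tcp_to_grasp is the distance from the TCP to the grasp point, in mm); z points along the fingers, y is the line along which they close (so a half turn about z gives the same grasp; the last joint's range is limited). The gripper opens to 88 mm and grips with 3 to 60 N. Pads are 20 mm wide; open, the fingers measure 115 mm over their backs; the gripper's body (75 mm by 178 mm) begins 61 mm behind the grasp point.
Start: joints at [1.14, 0.411, -0.013, 1.596, 0.006, 1.134, -0.082], TCP at [221.795, -584.32, 404.653] pointing down, gripper open.
Joint ranges: [-2.95, 2.95], [-0.29, 1.99], [-1.47, 1.44], [0.14, 2.54], [-1.03, 4.17], [0.13, 1.85], [-2.86, 2.86]. Speed limits (rad/s): [2.39, 2.39, 3.01, 3.01, 3.14, 3.14, 3.14].

INTERFACE

Orientations are given as [roll, pitch, yaw] about the fixed x, y, z axes, in that order (R = Rz(yaw) Ry(pitch) Rx(roll)).
In Python, from cell import arm gives the robot as it stands.
- The arm moves only by the tool apply_moves, never from a script. Its argument "rows" is a list of rows, each a list of 7 numbers: the opening, from 0 (shut) to 1 (fully open), then the shift along the world's x, y, z in m, then the turn, a rotation vector about the world's x, y, z in degrees. A call has 1 to 20 rows; each row is the pose to reach, as a shift and turn from the pose commanded when the call began; what a row does not reach only later rows make up. A row lasts 1/8 s, in which the tool goes at most 62.5 mm and 10.7 degrees, less where a joint would pass 70% of its speed; a pose out of reach is approached as far as the arm can. A call with a gripper value outside its range is refused whole. The fingers move at their own pace and stop on an object; "grip_force" is the grip in N (left out, the last holds). Time passes only in rows, so rows that repeat a pose let the fingers close. It gives the time, the measured TCP pose, the force, the opening and the grip force at its end, in the units of the state.
- arm.state(): the state, without advancing time (a new reading comes with each control period).
- arm.capture(name): name is "side" or "top" or "wrist"; returns the picture (420x560x3 uint8, blue, green, red); there is no depth.
- arm.camera_info(name): a dict with "fx", "fy", "cx", "cy" (pixels), "rvec" (rotation vector, rad) and "tvec" (3), from world to camera coordinates, as OpenCV has them; the wrist camera has in their place "tool_from_camera" (4x4, takes a point from camera to tool coordinates, whose origin is the TCP and whose axes are the flange's). Camera axes: x right, y down, z forward; pixel columns grow to the right and rows downward; lengths in mm; the calibration is good to about 2 mm. A picture is of the moment at which its call begins: read the wrist's pose just before it. camera_info takes no time and is no camera call.
- arm.sign_off(): hands the job in; it is judged then, once.
Trained networks look in the newest picture that a camera, given by its name, has taken for a name from the list of things; names that differ only in an ending like _2 or _b are one class to them, and where a whole thing is asked for, a point or a joint stands for the part that bears it (a point fixed in the world has none). Each returns a list of dicts, best first, with "confidence" (0 to 1); they miss things now and then, are a little off and sometimes report something else, mostly with a low value. They report only what shows in the picture. A call takes as long as a camera call. They do not tell look-alikes from the thing itself.
- arm.search_frame(camera, query): "xyz" ([x, y, z] in mm, in world coordinates, good to about 4 mm: the middle of the surface that is visible of it).
- arm.silhouettes(camera, query): "pixels" (420x560 bool, what is visible of it).
- arm.landmark_of(camera, query): "xyz" ([x, y, z] in mm, in world coordinates, good to about 4 mm: a listed point, or the origin of a listed thing).
The state is a dict: "t": time; "joint_pos": joint angles; "qvel": joint speeds; "joint_efforts": joint torques, N m; "ee_pos": TCP position; "tool_rot": TCP orientation; "contact_force": force on the tool from outside, world axes, zero at the start; "wrist_torque": the same for the moment, N m; "finger_gap": finger opening in mm; "grasp_force": force on a finger pad.
Only numpy, scipy, OpenCV 4.12 (cv2) and the standard library are available. Lean on these libraries where they do the work, as an engineer would, in place of code of your own. Each camera call takes 0.05 s, during which the arm holds its last target. There are 200 camera calls.

## Working session

There is one attempt and no reset: what is moved stays moved. The work goes in short steps, Python scripts to look and compute and a tool call to move; the robot and the scene stay as the last step left them, time stands still between calls to the robot, and variables do not carry over. Pictures are saved under pics/ and viewed, at most 10 in all, crops included, and the job is handed in when it is done.

Besides the shell and the picture viewer there is one more tool, called after "Call:" as name(argument=value, ...), one argument or row to a line, values as JSON. apply_moves: Moves the arm, as the interface text tells. Its arguments: {"type":"object","properties":{"rows":{"type":"array","items":{"type":"array","items":{"type":"number"}}},"grip_force":{"type":"number"}},"required":["rows"]}

```bash
mkdir -p pics; ls
python3 - <<'E'
from cell import arm
import cv2, numpy as np
s=arm.state(); print(s['ee_pos'],s['tool_rot'],s['finger_gap'],s['t'])
a=arm.capture('top'); b=arm.capture('side')
cv2.imwrite('pics/top.png',a); cv2.imwrite('pics/side.png',b)
for c in ('top','side'):
    for q in ('stopper','stopper_flange','neck_rim','dial_axis','wing_pad','chopper','trivet'):
        print(c,q,[(np.round(d['xyz']).tolist(),round(d['confidence'],2)) for d in arm.landmark_of(c,q)][:3])
E
```

```text
pics
[ 221.67799298 -584.13003537  403.82531505] [-3.13999545e+00  1.37791197e-04  3.62788692e-01] 88.27623572224104 0.0
top stopper [([613.0, 385.0, 5.0], 0.75), ([439.0, 454.0, 2.0], 0.6), ([568.0, 218.0, -0.0], 0.53)]
top stopper_flange [([568.0, 218.0, 39.0], 0.78), ([733.0, 370.0, 38.0], 0.61), ([436.0, 454.0, 34.0], 0.58)]
top neck_rim [([532.0, -2.0, 163.0], 0.79), ([582.0, -173.0, 94.0], 0.46), ([613.0, 381.0, 6.0], 0.31)]
top dial_axis [([582.0, -174.0, 92.0], 0.58)]
top wing_pad [([570.0, -231.0, 136.0], 0.79)]
top chopper [([522.0, -71.0, -1.0], 0.65)]
top trivet [([580.0, 366.0, 3.0], 0.93), ([608.0, 380.0, 46.0], 0.41)]
side stopper [([735.0, 369.0, -4.0], 0.78), ([572.0, 222.0, 2.0], 0.61), ([612.0, 381.0, 6.0], 0.58)]
side stopper_flange [([608.0, 378.0, 42.0], 0.97), ([438.0, 455.0, 36.0], 0.9), ([567.0, 218.0, 37.0], 0.87)]
side neck_rim [([537.0, -3.0, 164.0], 0.94)]
side dial_axis [([576.0, -170.0, 98.0], 0.82), ([583.0, 364.0, 2.0], 0.57)]
side wing_pad [([565.0, -231.0, 135.0], 0.45)]
side chopper [([521.0, -74.0, 0.0], 0.76), ([541.0, 0.0, 168.0], 0.65)]
side trivet [([586.0, 362.0, -2.0], 0.8)]
```

View pictures.

View pics/top.png

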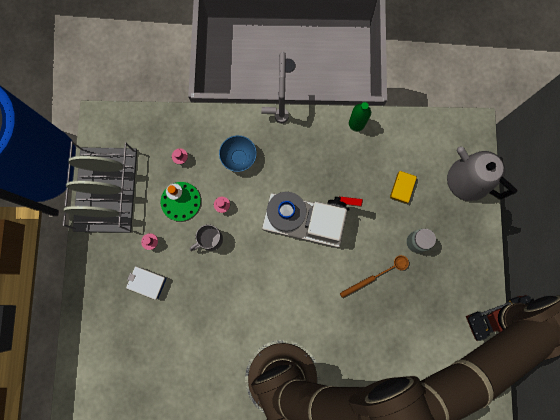

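View pics/side.png

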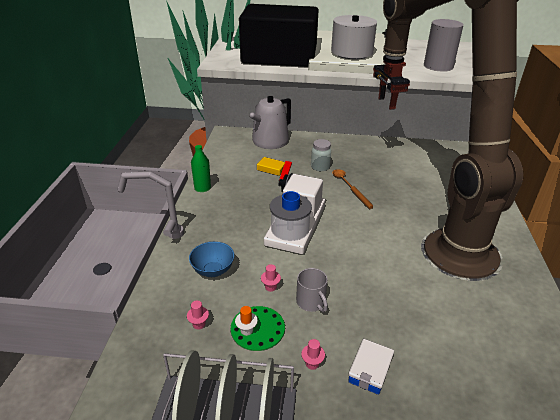

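Run:
```python
from cell import arm
import numpy as np, cv2
for c in ('top','side'):
    i=arm.camera_info(c); R=cv2.Rodrigues(np.array(i['rvec'],float))[0]; print(c,np.round(-R.T@np.array(i['tvec']).ravel()),i['fx'],i['cx'],i['cy'])
    print({k:np.round(cv2.projectPoints(np.array([p],float),np.array(i['rvec'],float),np.array(i['tvec'],float),np.array([[i['fx'],0,i['cx']],[0,i['fy'],i['cy']],[0,0,1]]),None)[0].ravel()).tolist() for k,p in dict(st=(610,380,80),neck=(535,-2,165),wing=(568,-231,136),s2=(568,218,77),s3=(437,454,77),s4=(734,370,77)).items()})
for q in ('mug','soap_box','jar','spoon','sponge','bowl'):
    for c in ('top','side'):
        print(c,q,[(np.round(d['xyz']).tolist(),round(d['confidence'],2)) for d in arm.landmark_of(c,q)][:2])
```

```text
top [ 275.   11. 1676.] 489.6814132993163 281.39886092683133 207.29634477445993
{'st': [172.0, 188.0], 'neck': [287.0, 208.0], 'wing': [358.0, 201.0], 's2': [220.0, 202.0], 's3': [147.0, 240.0], 's4': [177.0, 153.0]}
side [ 448. 1148.  971.] 471.7175203654333 285.5631574949466 207.38072936043687
{'st': [245.0, 311.0], 'neck': [291.0, 196.0], 'wing': [287.0, 164.0], 's2': [271.0, 267.0], 's3': [314.0, 343.0], 's4': [197.0, 304.0]}
top mug [([453.0, 252.0, 3.0], 0.79), ([612.0, 383.0, 6.0], 0.27)]
side mug [([456.0, 252.0, -1.0], 0.98)]
top soap_box [([302.0, 464.0, 3.0], 0.91), ([583.0, -173.0, 95.0], 0.49)]
side soap_box [([299.0, 456.0, -1.0], 0.97)]
top jar [([457.0, -450.0, 2.0], 0.83)]
side jar [([454.0, -451.0, 2.0], 0.95)]
top spoon [([331.0, -308.0, 4.0], 0.65)]
side spoon [([335.0, -304.0, 2.0], 0.75), ([523.0, -78.0, 0.0], 0.17)]
top sponge [([646.0, -409.0, 3.0], 0.85)]
side sponge [([646.0, -403.0, -1.0], 0.68)]
top bowl [([745.0, 169.0, 3.0], 0.71), ([570.0, -231.0, 140.0], 0.34)]
side bowl [([748.0, 169.0, -2.0], 0.71)]
```

The top view shows the chopper with the blue neck at px (287,210) and the red wing at (350,201). The orange-knobbed stopper is at (173,190), on the green trivet. The pink look-alikes at (222,205), (150,241) and (180,156) don't count. The side view agrees: orange knob at (246,316), neck at (291,200). The arm goes over the stopper, with the fingers' closing line turned along the chopper's x.

Call:
apply_moves(
  rows=[
    [1, 0, 0.05, 0.026, 0, 0, 10],
    [1, 0.389, 0.966, 0.026, 0, 0, 59],
    [1, 0.389, 0.966, 0.026, 0, 0, 59],
    [1, 0.389, 0.966, 0.026, 0, 0, 59],
    [1, 0.389, 0.966, 0.026, 0, 0, 59],
    [1, 0.389, 0.966, 0.026, 0, 0, 59],
    [1, 0.389, 0.966, 0.026, 0, 0, 59],
    [1, 0.389, 0.966, 0.026, 0, 0, 59],
    [1, 0.389, 0.966, 0.026, 0, 0, 59],
    [1, 0.389, 0.966, 0.026, 0, 0, 59],
    [1, 0.389, 0.966, 0.026, 0, 0, 59],
    [1, 0.389, 0.966, 0.026, 0, 0, 59],
    [1, 0.389, 0.966, 0.026, 0, 0, 59],
    [1, 0.389, 0.966, 0.026, 0, 0, 59],
    [1, 0.389, 0.966, 0.026, 0, 0, 59],
    [1, 0.389, 0.966, 0.026, 0, 0, 59],
    [1, 0.389, 0.966, 0.026, 0, 0, 59],
    [1, 0.389, 0.966, 0.026, 0, 0, 59],
    [1, 0.389, 0.966, 0.026, 0, 0, 59],
    [1, 0.389, 0.966, 0.026, 0, 0, 59],
  ],
)

```text
t: 3.9
ee_pos: [611.2, 380.0, 431.2]
tool_rot: [3.14, 0.001, 1.391]
contact_force: [0.6, -1.2, 0.7]
finger_gap: 87.9
grasp_force: 0.0
```

```bash
cat > h.py <<'E'
from cell import arm
import numpy as np, cv2
from scipy.spatial.transform import Rotation as Rot
def wpose():
    s=arm.state(); T=np.eye(4); T[:3,:3]=Rot.from_euler('xyz',s['tool_rot']).as_matrix(); T[:3,3]=s['ee_pos']
    i=arm.camera_info('wrist'); return T@np.array(i['tool_from_camera']), i
def ray_z(W,i,px,z):
    d=W[:3,:3]@np.array([(px[0]-i['cx'])/i['fx'],(px[1]-i['cy'])/i['fy'],1]); return W[:3,3]+d*(z-W[2,3])/d[2]
def proj(W,i,p):
    c=np.linalg.inv(W)@np.append(p,1); return np.array([c[0]/c[2]*i['fx']+i['cx'],c[1]/c[2]*i['fy']+i['cy']])
def show(q,c='wrist',n=3):
    for d in arm.landmark_of(c,q)[:n]: print(c,q,np.round(d['xyz'],1),round(d['confidence'],2))
E
python3 - <<'E'
from h import *
s=arm.state(); print(s['t'],s['ee_pos'],s['tool_rot'],np.round(s['joint_pos'],2))
W,i=wpose(); print(np.round(i['tool_from_camera'],3),i['fx'])
cv2.imwrite('pics/w1.png',arm.capture('wrist'))
show('stopper');show('stopper_flange')
print(proj(W,i,(611,380,85)),proj(W,i,(611,380,47)))
E
```

```text
3.9 [611.15330544 379.97989538 431.17534192] [3.14047476e+00 7.04741432e-04 1.39058280e+00] [-0.23  0.65 -0.68  1.26  0.4   1.36 -1.08]
[[-0.0000e+00 -9.6400e-01 -2.6600e-01  7.1674e+01]
 [ 1.0000e+00  0.0000e+00 -1.0000e-03  3.7700e-01]
 [ 1.0000e-03 -2.6600e-01  9.6400e-01  1.9550e+01]
 [ 0.0000e+00  0.0000e+00  0.0000e+00  1.0000e+00]] 362.86601166475793
wrist stopper [572.5 213.8   2.1] 0.97
wrist stopper [438.5 456.8   0.5] 0.83
wrist stopper [736.6 374.9  -1.4] 0.74
wrist stopper_flange [573.7 217.   36.7] 0.97
wrist stopper_flange [608.4 379.8  46. ] 0.89
wrist stopper_flange [735.8 369.3  34.2] 0.88
[286.89441131 191.23599471] [286.95243195 183.24661251]
```

View pics/w1.png

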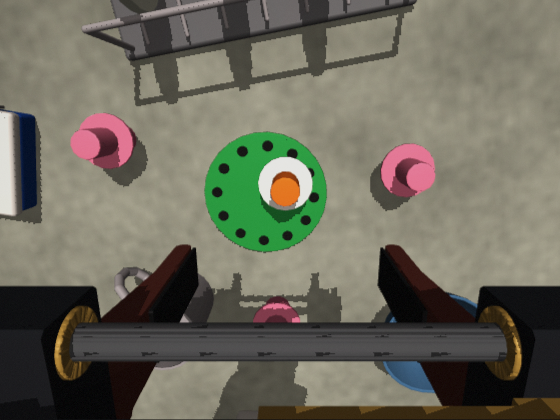

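The wrist view shows the stopper with its orange knob at about (285,190) and white flange at about (286,183). That matches my projection of (611,380), so I refine by centring the flange circle.

Run:
```python
from h import *
W,i=wpose(); im=cv2.imread('pics/w1.png')
hsv=cv2.cvtColor(im,cv2.COLOR_BGR2HSV)
roi=np.zeros(im.shape[:2],np.uint8); roi[150:225,245:330]=1
fl=((hsv[...,1]<60)&(hsv[...,2]>150)&(roi>0)).astype(np.uint8)
ora=((hsv[...,0]<20)&(hsv[...,1]>120)&(hsv[...,2]>100)&(roi>0)).astype(np.uint8)
for n,m,zs in(('flange',fl,47),('knob',ora,78)):
    p=np.argwhere(m)[:,::-1].astype(np.float32); c,r=cv2.minEnclosingCircle(p); print(n,len(p),c,r,p.min(0),p.max(0),ray_z(W,i,c,zs))
```

```text
flange 1544 (300.0434875488281, 191.0) 43.90317153930664 [258. 153.] [329. 224.] [622.80568836 370.08377239  47.        ]
knob 810 (285.40826416015625, 188.7752227783203) 17.39241600036621 [270. 172.] [299. 206.] [609.78120743 381.49784909  78.        ]
```

Call:
apply_moves(
  rows=[
    [1, -0.001, 0.001, -0.06, 0, 0, 0],
    [1, -0.001, 0.001, -0.11, 0, 0, 0],
    [1, -0.001, 0.001, -0.15, 0, 0, 0],
    [1, -0.001, 0.001, -0.175, 0, 0, 0],
    [1, -0.001, 0.001, -0.19, 0, 0, 0],
    [1, -0.001, 0.001, -0.196, 0, 0, 0],
    [1, -0.001, 0.001, -0.196, 0, 0, 0],
  ],
)

```text
t: 4.92
ee_pos: [610.0, 382.7, 235.3]
tool_rot: [3.141, -0.001, 1.392]
contact_force: [0.7, 0.5, 0.1]
finger_gap: 87.7
grasp_force: 0.0
```

Run:
```python
from h import *
s=arm.state(); print(s['t'],s['ee_pos'],s['contact_force'])
cv2.imwrite('pics/w2.png',arm.capture('wrist'))
```

```text
4.925 [610.01871539 382.68359066 235.33853604] [0.69690794 0.5090772  0.08799598]
```

View pics/w2.png

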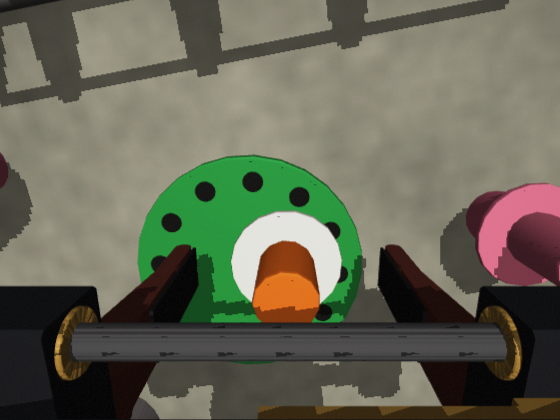

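The knob stands between the fingers. The flange spans u 232–341 with its top edge at v≈211. I check its offset from the tool axis numerically.

Run:
```python
from h import *
W,i=wpose(); im=cv2.imread('pics/w2.png')
hsv=cv2.cvtColor(im,cv2.COLOR_BGR2HSV)
m=(hsv[...,1]<40)&(hsv[...,2]>180); m[:200]=0; m[315:]=0; m[:,:215]=0; m[:,355:]=0
m=m.astype(np.uint8); n,l,st,_=cv2.connectedComponentsWithStats(m); k=1+st[1:,4].argmax(); m=(l==k).astype(np.uint8)
c=max(cv2.findContours(m,0,cv2.CHAIN_APPROX_NONE)[0],key=len)[:,0].astype(float)
P=np.array([ray_z(W,i,p,47)[:2] for p in c])
from scipy.optimize import least_squares
f=lambda q:np.hypot(*(P-q).T)-28
r=least_squares(f,[610,381],loss='soft_l1',f_scale=0.7); d=f(r.x); print(st[k],r.x,(abs(d)<1).mean(),arm.state()['ee_pos'][:2])
```

```text
[ 231  212  111   91 4807] [609.09351934 379.5120142 ] 0.5291005291005291 [610.07780049 382.83492323]
```

Call:
apply_moves(
  rows=[
    [1, -0.001, -0.003, 0, 0, 0, 0],
    [1, -0.001, -0.003, 0, 0, 0, 0],
    [0, -0.001, -0.003, 0, 0, 0, 0],
    [0, -0.001, -0.003, 0, 0, 0, 0],
    [0, -0.001, -0.003, 0, 0, 0, 0],
    [0, -0.001, -0.003, 0, 0, 0, 0],
    [0, -0.001, -0.003, 0, 0, 0, 0],
    [0, -0.001, -0.003, 0, 0, 0, 0],
    [0, -0.001, -0.003, 0, 0, 0, 0],
    [0, -0.001, -0.003, 0, 0, 0, 0],
  ],
  grip_force=20,
)

```text
t: 6.22
ee_pos: [608.8, 379.7, 234.6]
tool_rot: [-3.142, 0.0, 1.393]
contact_force: [-0.2, -0.2, -0.1]
finger_gap: 27.3
grasp_force: 20.0
```

Call:
apply_moves(
  rows=[
    [0, 0, 0, 0.01, 0, 0, 0],
    [0, 0, 0, 0.05, 0, 0, 0],
    [0, 0, 0, 0.11, 0, 0, 0],
    [0, 0, 0, 0.17, 0, 0, 0],
    [0, 0, 0, 0.2, 0, 0, 0],
    [0, -0.01, -0.05, 0.2, 0, 0, 0],
    [0, -0.02, -0.11, 0.2, 0, 0, 0],
    [0, -0.03, -0.17, 0.2, 0, 0, 0],
    [0, -0.045, -0.23, 0.2, 0, 0, 0],
    [0, -0.058, -0.29, 0.2, 0, 0, 0],
    [0, -0.068, -0.34, 0.2, 0, 0, 0],
    [0, -0.077, -0.385, 0.2, 0, 0, 0],
    [0, -0.082, -0.42, 0.2, 0, 0, 0],
    [0, -0.084, -0.432, 0.2, 0, 0, 0],
    [0, -0.084, -0.432, 0.2, 0, 0, 0],
    [0, -0.084, -0.432, 0.2, 0, 0, 0],
    [0, -0.084, -0.432, 0.2, 0, 0, 0],
  ],
)

```text
t: 8.35
ee_pos: [525.0, -50.7, 434.7]
tool_rot: [3.142, -0.001, 1.395]
contact_force: [0.4, -0.4, -0.6]
finger_gap: 27.6
grasp_force: 20.0
```

Run:
```python
from h import *
s=arm.state(); print(s['t'],s['ee_pos'],s['tool_rot'],s['contact_force'],s['finger_gap'],s['grasp_force'])
W,i=wpose()
cv2.imwrite('pics/w3.png',arm.capture('wrist')); np.save('W3.npy',W)
for q in ('neck_rim','stopper_flange','stopper','chopper'): show(q)
print(proj(W,i,(534.5,-2.5,165)))
arm.capture('top'); show('neck_rim','top',1);show('dial_axis','top',1);show('wing_pad','top',1)
arm.capture('side'); show('neck_rim','side',1);show('stopper_flange','side',1)
```

```text
8.35 [524.95082003 -50.72231925 434.72775627] [ 3.14152870e+00 -5.23015462e-04  1.39502250e+00] [ 0.39823413 -0.43036339 -0.59186097] 27.556310920593035 19.99992549419403
wrist neck_rim [537.2  -1.7 166.7] 0.81
wrist stopper_flange [526.7 -47.7 244.4] 0.77
wrist stopper [525.4 -50.9 206.1] 0.59
wrist chopper [522.2 -65.8  -4.4] 0.66
[288.74806728 145.20151382]
top neck_rim [532.1  -5.  161.1] 0.94
top dial_axis [ 584.7 -172.5   92.9] 0.67
top wing_pad [ 569.9 -231.8  138.7] 0.56
side neck_rim [536.3  -3.7 165.3] 0.78
side stopper_flange [438.6 455.6  34. ] 0.95
```

View pics/w3.png

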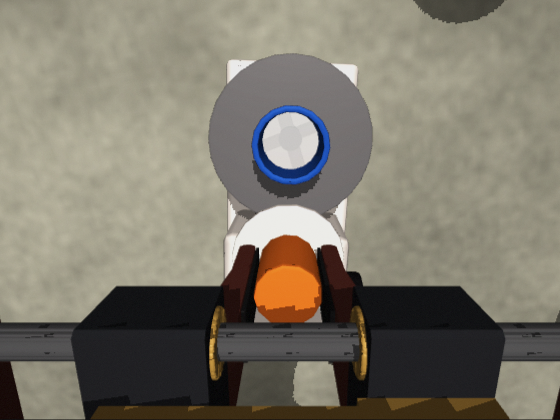

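The picture shows the blue rim at about (291,144) and the stopper held upright below it, flange arc at v≈206. I measure both with circle fits.

```bash
cat > fit.py <<'E'
from h import *
from scipy.optimize import least_squares
def circ(W,i,pts,z,r,x0,fs=0.5):
    P=np.array([ray_z(W,i,p,z)[:2] for p in pts]); f=lambda q:np.hypot(*(P-q).T)-r
    s=least_squares(f,x0,loss='cauchy',f_scale=fs); return s.x,(abs(f(s.x))<.8).mean()
E
python3 - <<'E'
from fit import *
W=np.load('W3.npy'); i=arm.camera_info('wrist'); im=cv2.imread('pics/w3.png'); hsv=cv2.cvtColor(im,cv2.COLOR_BGR2HSV)
b=((hsv[...,0]>100)&(hsv[...,0]<130)&(hsv[...,1]>150)); b[:90]=0;b[195:]=0;b[:,:240]=0;b[:,345:]=0
c=max(cv2.findContours(b.astype(np.uint8),0,cv2.CHAIN_APPROX_NONE)[0],key=len)[:,0].astype(float); print(c.min(0),c.max(0))
print('outer',circ(W,i,c,165,27,[535,-2]))
br=(b&(hsv[...,2]>150)); print(br.sum(),b.sum())
cs,_=cv2.findContours(br.astype(np.uint8),cv2.RETR_CCOMP,cv2.CHAIN_APPROX_NONE)
for k in sorted(cs,key=len)[-2:]:
    k=k[:,0].astype(float); print(len(k),[circ(W,i,k,165,r,[535,-2]) for r in(27,22.5)])
# flange arc
w=((hsv[...,1]<40)&(hsv[...,2]>225)).astype(np.uint8); print([ (u,int(np.argmax(w[198:260,u]))+198) for u in range(245,340,8)])
E
```

```text
[252. 106.] [329. 184.]
outer (array([535.44885702,  -3.65973314]), np.float64(0.4863636363636364))
1181 2184
192 [(array([533.23613226,   0.92033309]), np.float64(0.24479166666666666)), (array([535.64268685,  -2.64810373]), np.float64(0.859375))]
218 [(array([535.74564374,  -3.82830103]), np.float64(0.42660550458715596)), (array([5.33624089e+02, 4.35533858e-01]), np.float64(0.24770642201834864))]
[(245, 224), (253, 218), (261, 212), (269, 210), (277, 207), (285, 207), (293, 206), (301, 208), (309, 210), (317, 214), (325, 220), (333, 229)]
```

Run:
```python
from fit import *
W=np.load('W3.npy'); i=arm.camera_info('wrist')
a=[(245,224),(253,218),(261,212),(269,210),(277,207),(285,207),(293,206),(301,208),(309,210),(317,214),(325,220),(333,229)]
for z in (245,247,249): print(z,circ(W,i,a,z,28,[525,-50],1))
p=circ(W,i,a,247,28,[525,-50],1)[0]; print('move', np.array([535.6,-2.8])-p)
```

```text
245 (array([524.93141385, -51.65133939]), np.float64(1.0))
247 (array([525.0011738 , -51.17583644]), np.float64(1.0))
249 (array([525.075308  , -50.69990266]), np.float64(1.0))
move [10.5988262  48.37583644]
```

Call:
apply_moves(
  rows=[
    [0, 0.0106, 0.0484, 0, 0, 0, 0],
    [0, 0.0106, 0.0484, 0, 0, 0, 0],
    [0, 0.0106, 0.0484, -0.02, 0, 0, 0],
    [0, 0.0106, 0.0484, -0.035, 0, 0, 0],
    [0, 0.0106, 0.0484, -0.042, 0, 0, 0],
    [0, 0.0106, 0.0484, -0.049, 0, 0, 0],
    [0, 0.0106, 0.0484, -0.056, 0, 0, 0],
    [0, 0.0106, 0.0484, -0.06, 0, 0, 0],
    [0, 0.0106, 0.0484, -0.06, 0, 0, 0],
    [0, 0.0106, 0.0484, -0.06, 0, 0, 0],
  ],
)

```text
t: 10.2
ee_pos: [535.5, -3.8, 374.9]
tool_rot: [3.141, -0.0, 1.393]
contact_force: [-0.8, 0.4, -1.0]
finger_gap: 27.4
grasp_force: 20.0
```

Run:
```python
from h import *
s=arm.state(); print(s['t'],s['ee_pos'],s['tool_rot'],s['contact_force'],s['wrist_torque'],s['finger_gap'],s['grasp_force'])
W,i=wpose(); np.save('W4.npy',W)
cv2.imwrite('pics/w4.png',arm.capture('wrist'))
```

```text
10.2 [535.48856266  -3.84496209 374.90632277] [ 3.14115578e+00 -9.39896406e-05  1.39257739e+00] [-0.77374244  0.44445019 -0.98981331] [-0.08740302 -0.01675034 -0.00811845] 27.44203460379741 19.99994784593582
```

View pics/w4.png

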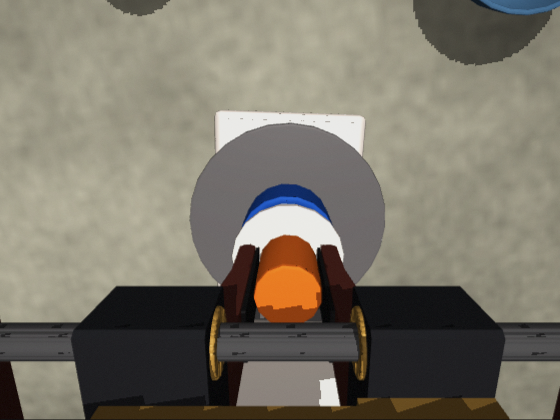

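The stopper's foot is inside the neck: the blue rim shows around the flange at (288,190), with no side force. I continue slowly.

Call:
apply_moves(
  rows=[
    [0, 0, 0.0005, -0.005, 0, 0, 0],
    [0, 0, 0.0005, -0.009, 0, 0, 0],
    [0, 0, 0.0005, -0.012, 0, 0, 0],
    [0, 0, 0.0005, -0.014, 0, 0, 0],
    [0, 0, 0.0005, -0.016, 0, 0, 0],
    [0, 0, 0.0005, -0.017, 0, 0, 0],
    [0, 0, 0.0005, -0.017, 0, 0, 0],
  ],
)

```text
t: 11.12
ee_pos: [535.4, -3.4, 357.6]
tool_rot: [-3.142, -0.0, 1.393]
contact_force: [-0.6, 0.9, -0.9]
finger_gap: 27.4
grasp_force: 20.0
```

Call:
apply_moves(
  rows=[
    [0, 0, 0, -0.001, 0, 0, 0],
    [0, 0, 0, -0.0015, 0, 0, 0],
    [0, 0, 0, -0.0015, 0, 0, 0],
  ],
)

```text
t: 11.5
ee_pos: [535.4, -3.4, 356.5]
tool_rot: [3.141, 0.0, 1.393]
contact_force: [-1.5, -0.4, 4.5]
finger_gap: 27.7
grasp_force: 20.0
```

Contact on the rim shows as 4.5 N upwards, at the expected height. Now I release, then retreat upwards.

Call:
apply_moves(
  rows=[
    [0.5, 0, 0, 0, 0, 0, 0],
    [0.7, 0, 0, 0, 0, 0, 0],
    [0.8, 0, 0, 0, 0, 0, 0],
    [0.8, 0, 0, 0, 0, 0, 0],
    [0.8, 0, 0, 0, 0, 0, 0],
    [0.8, 0, 0, 0.02, 0, 0, 0],
    [0.8, 0, 0, 0.06, 0, 0, 0],
    [0.8, 0, 0, 0.1, 0, 0, 0],
    [0.8, 0, 0, 0.1, 0, 0, 0],
  ],
)

```text
t: 12.62
ee_pos: [536.0, -2.9, 459.1]
tool_rot: [3.136, -0.001, 1.392]
contact_force: [-0.1, -0.4, -0.6]
finger_gap: 70.1
grasp_force: 0.0
```

Run:
```python
from h import *
s=arm.state(); print(s['t'],s['ee_pos'],s['tool_rot'],s['contact_force'],s['finger_gap'])
W,i=wpose(); np.save('W5.npy',W)
w=arm.capture('wrist'); show('stopper_flange',n=2); show('neck_rim',n=1); show('stopper',n=1)
sd=arm.capture('side'); arm.capture('top')
for q in ('stopper_flange','neck_rim'): show(q,'side',6)
for c in('top','side'):
  for q in ('dial_axis','wing_pad','chopper'): show(q,c,1)
cv2.imwrite('pics/w5.png',np.vstack([w[60:400,:560],cv2.resize(sd[150:270,220:360],(560,480))[:250]]))
```

```text
12.625 [535.96853058  -2.92349881 459.10901835] [ 3.13619479e+00 -6.45743702e-04  1.39243409e+00] [-0.13600911 -0.39848493 -0.61024803] 70.08608104534187
wrist stopper_flange [537.7  -1.1 165.7] 0.8
wrist stopper_flange [536.3  -4.1 129.9] 0.19
wrist stopper [534.8  -5.1 129.1] 0.7
side stopper_flange [566.5 214.9  38.1] 0.74
side stopper_flange [735.2 370.3  32.9] 0.6
side neck_rim [537.5  -1.2 165.2] 0.83
side neck_rim [ 578.8 -169.6   99.1] 0.6
top dial_axis [ 582.1 -173.3   94.5] 0.64
top wing_pad [ 572.2 -230.   138.4] 0.79
top chopper [ 646.9 -408.4    3.1] 0.65
side dial_axis [ 579.1 -168.7   97. ] 0.88
side wing_pad [ 569.3 -228.9  136.1] 0.45
side chopper [521.7 -74.7  -2.9] 0.59
```

View pics/w5.png

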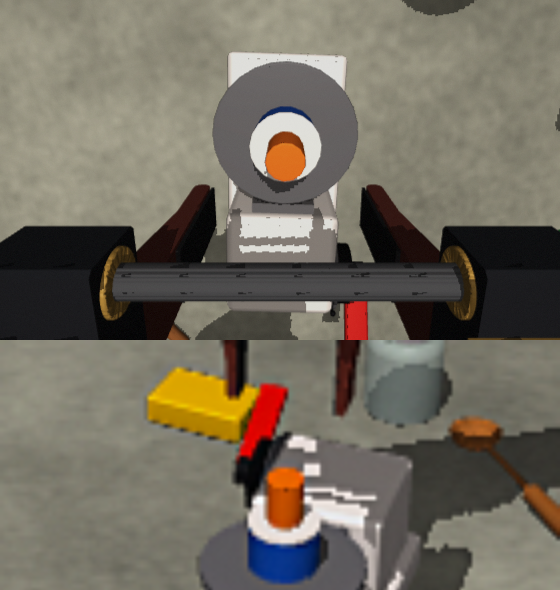

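The picture shows the stopper seated upright on the blue rim (wrist px (285,145) in the crop, side px (285,515)), with the fingers clear. Neck, axis and pad agree on chopper yaw ≈ -0.21 (lengths 174.4 and 230.2, expected 174.8 and 230.1). The press point is (568.4,-231.7). I close the fingers and go above the wing.

Call:
apply_moves(
  rows=[
    [0, 0, 0, 0, 0, 0, 0],
    [0, 0.006, -0.04, 0, 0, 0, -1.8],
    [0, 0.014, -0.1, 0, 0, 0, -1.8],
    [0, 0.022, -0.16, 0, 0, 0, -1.8],
    [0, 0.03, -0.21, 0, 0, 0, -1.8],
    [0, 0.0324, -0.2288, 0, 0, 0, -1.8],
    [0, 0.0324, -0.2288, -0.03, 0, 0, -1.8],
    [0, 0.0324, -0.2288, -0.07, 0, 0, -1.8],
    [0, 0.0324, -0.2288, -0.1, 0, 0, -1.8],
    [0, 0.0324, -0.2288, -0.11, 0, 0, -1.8],
    [0, 0.0324, -0.2288, -0.11, 0, 0, -1.8],
    [0, 0.0324, -0.2288, -0.11, 0, 0, -1.8],
  ],
)

```text
t: 14.82
ee_pos: [568.3, -232.0, 347.6]
tool_rot: [3.139, 0.0, 1.361]
contact_force: [0.0, 0.6, 0.1]
finger_gap: 0.4
grasp_force: 0.0
```

Run:
```python
from h import *
s=arm.state(); print(s['t'],s['ee_pos'],s['tool_rot'],s['contact_force'],s['finger_gap'])
W,i=wpose()
w=arm.capture('wrist'); show('wing_pad',n=1); show('stopper_flange',n=1); show('dial_axis',n=1)
sd=arm.capture('side'); show('wing_pad','side',1)
cv2.imwrite('pics/w6.png',np.vstack([w[60:400],cv2.resize(sd[130:230,240:350],(528,480))[:250].copy() if 0 else cv2.resize(sd[130:195,240:380],(560,260))]))
```

```text
14.825 [ 568.33029344 -231.96163905  347.6428805 ] [3.13945321e+00 2.07677229e-04 1.36142703e+00] [0.0014143  0.60076907 0.10543219] 0.4429645889628812
wrist wing_pad [ 572.4 -231.4  137.4] 0.94
wrist dial_axis [ 581.6 -173.2  100. ] 0.69
side wing_pad [ 566.9 -229.4  134.1] 0.51
```

View pics/w6.png

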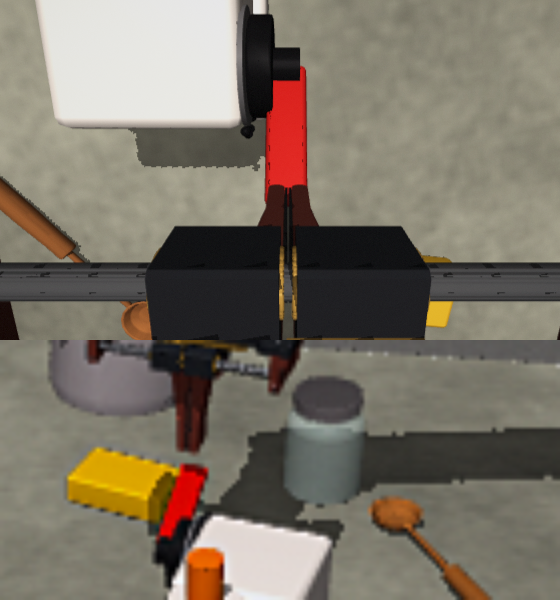

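Fingers are centred over the wing: wing at u≈287, finger gap at u≈288, block clear to the left. The side view shows the fingertips just above the wing. I press down gradually.

Call:
apply_moves(
  rows=[
    [0, 0, 0, -0.012, 0, 0, 0],
    [0, 0, 0, -0.02, 0, 0, 0],
    [0, 0, 0, -0.026, 0, 0, 0],
    [0, 0, 0, -0.032, 0, 0, 0],
    [0, 0, 0, -0.038, 0, 0, 0],
    [0, 0, 0, -0.044, 0, 0, 0],
    [0, 0, 0, -0.05, 0, 0, 0],
    [0, 0, 0, -0.055, 0, 0, 0],
    [0, 0, 0, -0.06, 0, 0, 0],
    [0, 0, 0, -0.06, 0, 0, 0],
  ],
)

```text
t: 16.38
ee_pos: [567.7, -232.7, 286.0]
tool_rot: [3.142, 0.001, 1.361]
contact_force: [-0.7, -2.8, 4.6]
finger_gap: 0.3
grasp_force: 2.2
```

Call:
apply_moves(
  rows=[
    [0, 0, 0, -0.005, 0, 0, 0],
    [0, 0, 0, -0.01, 0, 0, 0],
    [0, 0, 0, -0.015, 0, 0, 0],
    [0, 0, 0, -0.02, 0, 0, 0],
    [0, 0, 0, -0.024, 0, 0, 0],
    [0, 0, 0, -0.028, 0, 0, 0],
    [0, 0, 0, -0.028, 0, 0, 0],
    [0, 0, 0, -0.028, 0, 0, 0],
  ],
)

```text
t: 17.38
ee_pos: [568.4, -230.8, 258.4]
tool_rot: [3.141, -0.002, 1.362]
contact_force: [-0.3, 0.7, 6.5]
finger_gap: 0.3
grasp_force: 2.7
```

Run:
```python
from h import *
s=arm.state(); print(s['t'],s['ee_pos'],s['tool_rot'],s['contact_force'],s['finger_gap'])
w=arm.capture('wrist'); show('wing_pad',n=1)
sd=arm.capture('side'); show('wing_pad','side',1)
cv2.imwrite('pics/w7.png',np.vstack([w[60:400],cv2.resize(sd[130:195,240:380],(560,260))]))
```

```text
17.375 [ 568.36360207 -230.81768823  258.41518934] [ 3.14082622e+00 -1.89411645e-03  1.36233918e+00] [-0.31931312  0.70098581  6.54456286] 0.33470788264886986
```

View pics/w7.png

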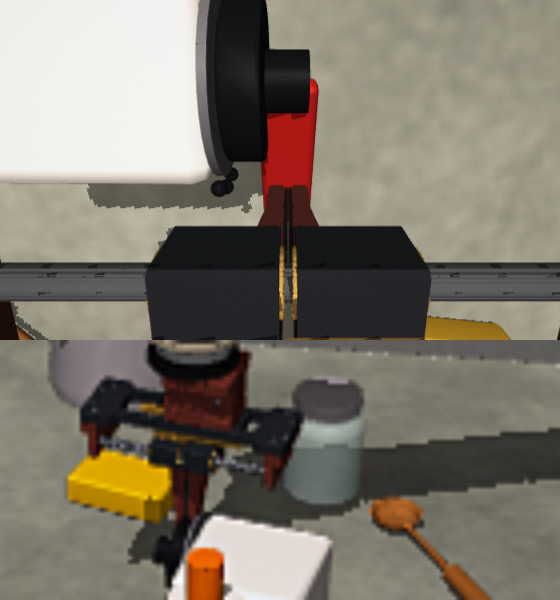

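The wing is pressed well down and still under the fingertips. I go on until the end stop shows as a rise in force.

Call:
apply_moves(
  rows=[
    [0, 0, 0, -0.002, 0, 0, 0],
    [0, 0, 0, -0.004, 0, 0, 0],
    [0, 0, 0, -0.004, 0, 0, 0],
    [0, 0, 0, -0.004, 0, 0, 0],
  ],
)

```text
t: 18.08
ee_pos: [568.5, -230.9, 254.7]
tool_rot: [3.14, -0.002, 1.362]
contact_force: [0.2, 0.4, 8.1]
finger_gap: 0.6
grasp_force: 3.3
```

Call:
apply_moves(
  rows=[
    [0, 0, 0, -0.002, 0, 0, 0],
    [0, 0, 0, -0.003, 0, 0, 0],
    [0, 0, 0, -0.003, 0, 0, 0],
    [0, 0, 0, -0.003, 0, 0, 0],
  ],
)

```text
t: 18.58
ee_pos: [568.6, -230.9, 251.9]
tool_rot: [3.14, -0.002, 1.362]
contact_force: [-0.3, -0.4, 9.1]
finger_gap: 0.2
grasp_force: 3.8
```

Call:
apply_moves(
  rows=[
    [0, 0, 0, -0.002, 0, 0, 0],
    [0, 0, 0, -0.003, 0, 0, 0],
    [0, 0, 0, -0.003, 0, 0, 0],
    [0, 0, 0, -0.003, 0, 0, 0],
  ],
)

```text
t: 19.08
ee_pos: [568.7, -230.9, 249.4]
tool_rot: [3.139, -0.001, 1.362]
contact_force: [-1.3, 0.4, 13.3]
finger_gap: 0.6
grasp_force: 5.1
```

Call:
apply_moves(
  rows=[
    [0, 0, 0, -0.001, 0, 0, 0],
    [0, 0, 0, -0.002, 0, 0, 0],
    [0, 0, 0, -0.002, 0, 0, 0],
    [0, 0, 0, -0.002, 0, 0, 0],
  ],
)

```text
t: 19.58
ee_pos: [568.8, -231.1, 248.6]
tool_rot: [3.139, -0.001, 1.362]
contact_force: [-3.7, 0.4, 21.6]
finger_gap: 0.7
grasp_force: 8.9
```

The end stop is reached: force jumped to 21.6 N while z barely moved. I ease back 1 mm, which still holds it against the stop, and check the stopper.

Call:
apply_moves(
  rows=[
    [0, 0, 0, 0.001, 0, 0, 0],
    [0, 0, 0, 0.001, 0, 0, 0],
    [0, 0, 0, 0.001, 0, 0, 0],
    [0, 0, 0, 0.001, 0, 0, 0],
  ],
)

```text
t: 20.08
ee_pos: [568.8, -231.2, 248.9]
tool_rot: [3.139, -0.001, 1.362]
contact_force: [-1.9, 0.6, 15.8]
finger_gap: 0.6
grasp_force: 6.7
```

Run:
```python
from h import *
sd=arm.capture('side'); show('neck_rim','side',1); show('stopper_flange','side',5)
arm.capture('top'); show('stopper_flange','top',5)
s=arm.state(); print(s['t'],s['ee_pos'],s['contact_force'])
cv2.imwrite('pics/w8.png',cv2.resize(sd[120:260,200:380],(720,560)))
```

```text
side neck_rim [538.5  -1.7 165. ] 0.87
side stopper_flange [439.5 454.7  33.3] 0.81
side stopper_flange [733.3 369.9  30.2] 0.76
side stopper_flange [536.5   0.7 164.7] 0.74
top stopper_flange [ 5.338e+02 -3.000e-01  1.609e+02] 0.65
top stopper_flange [431.9 457.5  36.7] 0.59
top stopper_flange [538.2  -5.2 166.2] 0.58
top stopper_flange [567.6 218.8  36.6] 0.54
top stopper_flange [731.9 371.9  36.4] 0.5
20.325 [ 568.75118644 -231.18709563  248.91257287] [-3.15826822 -0.15012927 15.92775607]
```

View pics/w8.png

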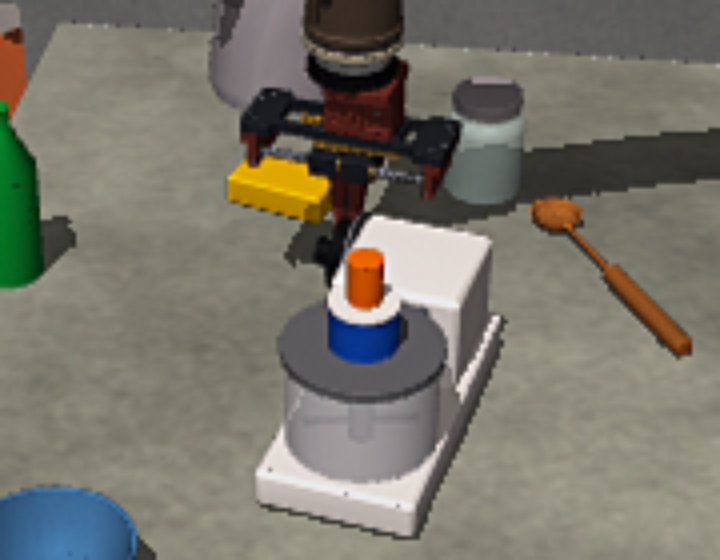

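The stopper sits upright, flush on the neck at (365,300), and the fingers are holding the wing down behind the block at (350,200). I hand the job in.

```bash
python3 -c "
from cell import arm
print(arm.sign_off())"
```

```text
the job is handed in; nothing more can be done
None
```

The job is handed in at about 20 s: the stopper sits upright and flush in the neck, let go, and the fingers hold the red wing at its end stop, just past the third click, with about 16 N; the sign-off gave no verdict.

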